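# Put the copper canisters back on their coasters

### The arm

A 6-joint arm with a two-finger parallel gripper is mounted at the origin on the work surface. World frame = base frame: x ahead of the robot, y to its left, z up, the work surface at z = 0. Lengths are in m, angles in degrees, forces in N, time in s.
With the tool pointing down it reaches from about 0.375 to 0.9 m from the base axis. Payload 3.1 kg.
Tool frame: the origin (TCP) lies midway between the tips of the shut fingers; the grasp point (between the pads) lies 19 mm behind it (bot.hold_point_z is the distance from the TCP to the grasp point, in m); z points along the fingers, y is the line along which they close (so a half turn about z gives the same grasp; the last joint's range is limited). The gripper opens to 87 mm and grips with 3 to 60 N. Pads are 19 mm wide; open, the fingers measure 117 mm over their backs; the gripper's body (75 mm by 190 mm) begins 51 mm behind the grasp point.
Start: joints at [-80.014, 30.224, 82.088, -0, 67.689, -10.227], TCP at [0.216, -0.586, 0.223] pointing down, gripper open.
Joint ranges: [-176.69, 176.69], [-43.24, 126.21], [12.49, 139.97], [-82, 262], [0, 151.66], [-163.58, 163.58]. Speed limits (degrees/s): [159.86, 159.86, 180, 180, 180, 180].

### API

Orientations are given as a 3x3 rotation matrix whose columns are the frame's x, y, z axes.
In Python, from rig import read_state, optics, order, bot gives the robot as it stands.
- The arm moves only by the tool drive_tool, never from a script. Its argument "steps" is a list of rows, each a list of 7 numbers: the finger opening in mm, from 0 to 87, then the shift along the tool's x, y, z normalised to -1 to 1, where 1 is 0.12 m, then the turn, a rotation vector about the tool's x, y, z normalised to -1 to 1, where 1 is 1.5 rad. In form: [[jaw, tx, ty, tz, ax, ay, az], ...]. A call has 1 to 8 rows; each row is the pose to reach, as a shift and turn from the pose commanded when the call began, along the tool's axes at that moment; what a row does not reach only later rows make up. A row lasts 1/10 s, in which the tool goes at most 50 mm and 8.59 degrees, less where a joint would pass 70% of its speed; a pose out of reach is approached as far as the arm can. A call with a number of a shift or a turn outside -1 to 1 is refused whole. A call with a gripper value outside its range is refused whole. The fingers move at their own pace and stop on an object; the grip force is fixed at half the most. Time passes only in rows, so rows that repeat a pose let the fingers close. It gives the time, the measured TCP pose, the force, the opening and the grip force at its end, in the units of the state.
- read_state(): the state, without advancing time (a new reading comes with each control period).
- optics.capture(name): name is "scene" or "side" or "wrist"; returns a dict with "color" (420x560x3 uint8, blue, green, red), "range_z" (420x560 float32, m along the optical axis (not along the pixel's ray), 0 where there is no reading), "fx", "fy", "cx", "cy" (pixels), "rvec" (rotation vector, rad) and "tvec" (3), from world to camera coordinates, as OpenCV has them. Camera axes: x right, y down, z forward; pixel columns grow to the right and rows downward; lengths in m; the calibration is good to about 2 mm. The wrist camera is an equidistant fisheye: a pixel r from the principal point sees the ray r / f radians off the axis. A picture is of the moment at which its call begins.
- order.hand_in(): hands the job in; it is judged then, once.
The state is a dict: "time_s": time; "joint_positions": joint angles; "qvel": joint speeds; "tau": joint torques, N m; "position": TCP position; "tcp_rot": TCP orientation; "force": force on the tool from outside, world axes, zero at the start; "moment": the same for the moment, N m; "opening": opening from 0.0 (shut) to 1.0 (fully open); "grasp_force": force on a finger pad.
Only numpy, scipy, OpenCV 4.12 (cv2) and the standard library are available. Lean on these libraries where they do the work, as an engineer would, in place of code of your own. Each camera call takes 0.05 s, during which the arm holds its last target. There are 200 camera calls.

### The job

Pick out the four copper canisters on the kitchen island and stand each one, upright, flat inside the rim of the round wooden coaster of its own size: the largest canister on the largest coaster, the next on the next, down to the smallest on the smallest. Keep them upright and set them down gently without dropping them, and leave the two white canisters where they are.

Things in the scene. Friction and masses are not known exactly. Their poses are not given: they have to be found in the camera images.
- copper_a: the smallest copper canister, upright and loose: round bright copper body 36 mm across and 56 mm tall with flat lid (fixed, does not come off), on top of it a black upright cylindrical knob 22 mm across and 26 mm tall to lift it by (82 mm tall in all, up to 0.1 kg). Origin at the centre of its underside, z up along its axis
- copper_b: the second smallest copper canister, upright and loose: round bright copper body 46 mm across and 74 mm tall with flat lid (fixed, does not come off), on top of it a black upright cylindrical knob 22 mm across and 26 mm tall to lift it by (100 mm tall in all, up to 0.17 kg). Origin at the centre of its underside, z up along its axis
- copper_c: the second largest copper canister, upright and loose: round bright copper body 56 mm across and 92 mm tall with flat lid (fixed, does not come off), on top of it a black upright cylindrical knob 22 mm across and 26 mm tall to lift it by (118 mm tall in all, up to 0.27 kg). Origin at the centre of its underside, z up along its axis
- copper_d: the largest copper canister, upright and loose: round bright copper body 66 mm across and 110 mm tall with flat lid (fixed, does not come off), on top of it a black upright cylindrical knob 22 mm across and 26 mm tall to lift it by (136 mm tall in all, up to 0.4 kg). Origin at the centre of its underside, z up along its axis
- coaster_a: the smallest round pale-wood coaster, fixed to the worktop: 64 mm across and 10 mm high outside, with a flat round recess 54 mm across whose floor is 4 mm above the worktop (rim 6 mm above that floor, 5 mm thick); it belongs to the 36 mm copper canister. Origin at the centre of its underside, z up
- coaster_b: the second smallest round pale-wood coaster, fixed to the worktop: 74 mm across and 10 mm high outside, with a flat round recess 64 mm across whose floor is 4 mm above the worktop (rim 6 mm above that floor, 5 mm thick); it belongs to the 46 mm copper canister. Origin at the centre of its underside, z up
- coaster_c: the second largest round pale-wood coaster, fixed to the worktop: 84 mm across and 10 mm high outside, with a flat round recess 74 mm across whose floor is 4 mm above the worktop (rim 6 mm above that floor, 5 mm thick); it belongs to the 56 mm copper canister. Origin at the centre of its underside, z up
- coaster_d: the largest round pale-wood coaster, fixed to the worktop: 94 mm across and 10 mm high outside, with a flat round recess 84 mm across whose floor is 4 mm above the worktop (rim 6 mm above that floor, 5 mm thick); it belongs to the 66 mm copper canister. Origin at the centre of its underside, z up
- white_a: a white ceramic canister of the same shape, not to be moved: 50 mm across, 80 mm tall, with the same black knob of 22 x 26 mm on top. Loose. Origin at the centre of its underside. All these things stand mixed among one another and among a small dark pepper mill (46 mm across), a glass shaker (40 mm) and a small green tin (48 mm), none taller than 136 mm, at least 95 mm from centre to centre
- white_b: a white ceramic canister of the same shape, not to be moved: 62 mm across, 100 mm tall, with the same black knob of 22 x 26 mm on top. Loose. Origin at the centre of its underside. Taller equipment (up to 230 mm) stands only along the far edge and sides of the island
There are look-alikes about, which are no part of the job. Leave any blue or red look-alike of the copper_a alone.

How it is judged:
By the outcome, as a careful person would: the job done as asked, in the order asked, and still so for the second after the job is handed in, with the robot touching nothing.
It also fails if it takes over 93 s, if anything falls off the work surface, if the arm or the gripper's body presses on something with over 40 N, if the wrist force passes 120 N, or if a joint passes its speed limit or range.

## Working session

There is one attempt and no reset: what is moved stays moved. The work goes in short steps, Python scripts to look and compute and a tool call to move; the robot and the scene stay as the last step left them, time stands still between calls to the robot, and variables do not carry over. Pictures are saved under pics/ and viewed, at most 14 in all, crops included, and the job is handed in when it is done.

Besides the shell and the picture viewer there is one more tool, called after "Call:" as name(argument=value, ...) on one line, values as JSON. drive_tool: Moves the arm, as the interface text tells. Scaled input: -1 to 1 covers 0.12 m each way for a shift and 1.5 rad each way for a turn. Its arguments: {"type":"object","properties":{"steps":{"type":"array"}},"required":["steps"]}

```bash
ls; mkdir -p pics
python3 - <<'E'
from rig import read_state, optics, order, bot
import cv2,numpy as np
print(bot.hold_point_z)
s=read_state(); print(s['time_s'],s['position'],np.round(s['tcp_rot'],3),s['opening'])
for n in ('scene','side'):
    c=optics.capture(n); cv2.imwrite(f'pics/{n}0.png',c['color']); np.savez(f'pics/{n}0.npz',**c)
    R=cv2.Rodrigues(c['rvec'])[0]; print(n,c['fx'],c['cx'],c['cy'],-R.T@np.ravel(c['tvec']),R[2])
E
```

```text
pics
0.0187
0.0 [ 0.21584577 -0.58577342  0.22156899] [[ 0.938  0.345 -0.   ]
 [ 0.345 -0.938  0.002]
 [ 0.    -0.002 -1.   ]] 0.9974865799237681
scene 516.8976221310025 281.7568120824735 201.9128592561137 [ 1.3958623  -0.31967907  0.976459  ] [-0.62399238  0.25497703 -0.7386611 ]
side 384.189135144264 278.7744404763052 205.03837661078603 [ 0.50927491 -0.4941944   0.64093754] [ 0.14050047  0.63671501 -0.75819102]
```

View pics/scene0.png

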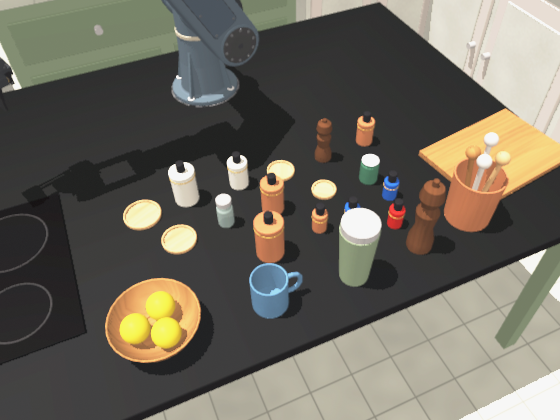

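View pics/side0.png

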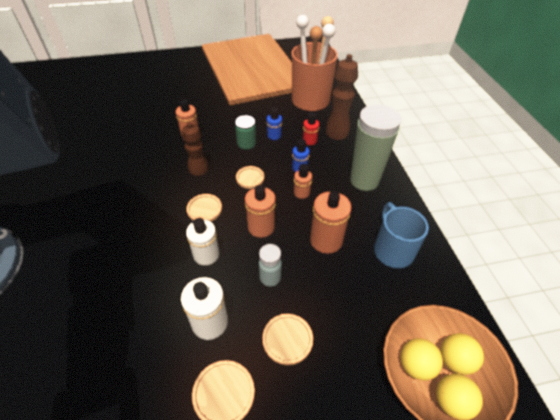

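Scene view: copper d is at about (269,236), c at (272,195), b at (366,129) and a at (320,219). The coasters are at (142,214), (179,239), (281,170) and (323,189). The side view shows the same things: a at (303,183), c (260,212), d (330,222), b (187,120), partly hidden by the mill.

```bash
cat > h.py <<'E'
import cv2,numpy as np
from scipy.optimize import least_squares
def cloud(c):
    R=cv2.Rodrigues(c['rvec'])[0]; v,u=np.mgrid[:420,:560]; d=c['range_z']
    P=np.stack([(u-c['cx'])/c['fx']*d,(v-c['cy'])/c['fy']*d,d],-1)
    return (P-np.ravel(c['tvec']))@R
def ray(c,u,v,z):
    R=cv2.Rodrigues(c['rvec'])[0]; o=-R.T@np.ravel(c['tvec'])
    w=R.T@np.array([(u-c['cx'])/c['fx'],(v-c['cy'])/c['fy'],1]); return o+w*(z-o[2])/w[2]
def masks(c):
    h=cv2.cvtColor(c['color'],cv2.COLOR_BGR2HSV)
    return cv2.inRange(h,(4,120,60),(14,255,255)), cv2.inRange(h,(12,50,130),(26,190,255))
def blobs(m,amin):
    n,l,s,ce=cv2.connectedComponentsWithStats(m)
    return [(l==i,s[i]) for i in range(1,n) if s[i][4]>=amin]
E
python3 - <<'E'
from h import *
for n in ('scene','side'):
    c=dict(np.load(f'pics/{n}0.npz')); P=cloud(c); cop,wood=masks(c); print(n)
    for m,s in blobs(cop,80):
        Q=P[m&(c['range_z']>0)]; Q=Q[(Q[:,2]>.008)]
        if len(Q)<50: continue
        zt=np.percentile(Q[:,2],98)
        B=Q[Q[:,2]<zt-.012]
        if len(B)<30: continue
        o=-cv2.Rodrigues(c['rvec'])[0].T@np.ravel(c['tvec'])
        x0=np.median(B[:,:2],0); x0=x0+.02*(x0-o[:2])/np.linalg.norm(x0-o[:2])
        out=[]
        f=least_squares(lambda p:np.hypot(*(B[:,:2]-p[:2]).T)-p[2],[*x0,.025],loss='soft_l1',f_scale=.002)
        rn=min([.018,.023,.028,.033],key=lambda r:abs((r-.018)*1.8+.056-zt))
        g=least_squares(lambda p:np.hypot(*(B[:,:2]-p).T)-rn,x0,loss='soft_l1',f_scale=.002)
        # knob: points above lid near axis
        K=P[(c['range_z']>0)]; K=K[(np.hypot(*(K[:,:2]-g.x).T)<.02)&(K[:,2]>zt+.018)]
        print('cop',s.tolist(),'zt',zt.round(4),'free',f.x.round(4),'fix',rn,g.x.round(4),'knob',len(K),K[:,2].max().round(3) if len(K) else 0,K.mean(0).round(4) if len(K) else 0, 'res',np.abs(g.fun).mean().round(4))
    for m,s in blobs(cv2.morphologyEx(wood,cv2.MORPH_CLOSE,np.ones((3,3))),100):
        cs=cv2.findContours(m.astype(np.uint8),cv2.RETR_EXTERNAL,cv2.CHAIN_APPROX_NONE)[0]
        k=max(cs,key=len)
        W=np.array([ray(c,*p[0],.010) for p in k])[:,:2].astype(np.float32)
        (x,y),r=cv2.minEnclosingCircle(W)
        f=least_squares(lambda p:np.hypot(*(W-p[:2]).T)-p[2],[x,y,r],loss='soft_l1',f_scale=.002)
        if r<.06: print('wood',s.tolist(),'encl',np.round([x,y,r],4),'fit',f.x.round(4),'z',np.median(P[m][:,2]).round(4))
# everything tall: height map
c=dict(np.load('pics/scene0.npz'));P=cloud(c)
R=cv2.Rodrigues(c['rvec'])[0]
for nm,u,v,z in [('white_b',181,165,.126),('white_a',237,157,.106),('shaker',223,198,.08),('mill',324,121,.12),('tin',370,160,.06),('blue1',391,174,.08),('blue2',352,203,.08),('red',398,203,.08),('tall',360,222,.2),('mug',270,275,.08)]:
    q=P[v-3:v+4,u-3:u+4].reshape(-1,3); print(nm,np.median(q,0).round(3))
E
```

```text
scene
cop [356, 116, 19, 31, 362] zt 0.076 free [0.4505 0.3233 0.0223] fix 0.028 [0.4449 0.327 ] knob 42 0.104 [0.4533 0.3216 0.0991] res 0.0019
cop [315, 118, 17, 44, 559] zt 0.1317 free [0.4633 0.1865 0.0172] fix 0.033 [0.4474 0.1946] knob 0 0 0 res 0.0031
cop [419, 148, 141, 84, 3439] zt 0.1926 free [0.7994 0.4153 0.0562] fix 0.033 [0.8154 0.3995] knob 65 0.227 [0.8217 0.3969 0.2201] res 0.0249
cop [406, 178, 40, 76, 1645] zt 0.2109 free [0.8314 0.2538 0.0214] fix 0.033 [0.8214 0.2633] knob 0 0 0 res 0.0041
cop [253, 180, 32, 83, 1356] zt 0.1125 free [ 0.6635 -0.0552  0.0727] fix 0.033 [ 0.6996 -0.0686] knob 72 0.141 [ 0.706  -0.0721  0.1356] res 0.0342
cop [312, 209, 16, 13, 94] zt 0.0645 free [0.6844 0.0659 0.0188] fix 0.023 [0.6796 0.0668] knob 15 0.086 [0.6862 0.0646 0.0838] res 0.0013
cop [312, 220, 15, 14, 144] zt 0.0355 free [0.686  0.0651 0.0172] fix 0.018 [0.6852 0.0655] knob 190 0.086 [0.6905 0.0629 0.0674] res 0.0008
cop [107, 286, 51, 74, 1291] zt 0.0614 free [ 0.7923 -0.3676  0.0732] fix 0.023 [ 0.7928 -0.4211] knob 0 0 0 res 0.022
cop [161, 328, 27, 25, 152] zt 0.033
[... 1831 characters left out ...]
01 -6.000e-04  3.750e-02] z 0.0962
wood [187, 231, 29, 17, 123] encl [ 0.4564 -0.0165  0.0293] fit [ 0.4563 -0.0131  0.0274] z 0.066
wood [183, 296, 41, 24, 176] encl [ 0.4482 -0.1653  0.0356] fit [ 0.4474 -0.1559  0.0351] z 0.0861
wood [262, 313, 52, 52, 2098] encl [ 0.5804 -0.2528  0.0439] fit [ 0.5806 -0.253   0.0427] z 0.0044
wood [192, 360, 63, 60, 3152] encl [ 0.466  -0.3156  0.0486] fit [ 0.4665 -0.3137  0.0465] z 0.0042
white_b [ 0.463 -0.197  0.122]
white_a [ 0.469 -0.058  0.1  ]
shaker [ 0.574 -0.133  0.085]
mill [0.466 0.186 0.125]
tin [0.592 0.255 0.07 ]
blue1 [0.666 0.271 0.08 ]
blue2 [0.707 0.139 0.077]
red [0.754 0.235 0.08 ]
tall [0.84  0.076 0.181]
mug [ 0.798 -0.108  0.051]
```

Run:
```python
from h import *
pri={'a':(.687,.068,.018,.056),'b':(.449,.325,.023,.074),'c':(.579,-.008,.028,.092),'d':(.704,-.068,.033,.110)}
for n in ('scene','side'):
    c=dict(np.load(f'pics/{n}0.npz')); P=cloud(c); ok=c['range_z']>0; g=c['color'].max(2)
    for k,(x,y,r,h) in pri.items():
        D=np.hypot(P[...,0]-x,P[...,1]-y)
        def fit(Q,r):
            for _ in range(2):
                f=least_squares(lambda p:np.hypot(*(Q[:,:2]-p).T)-r,[x,y],loss='soft_l1',f_scale=.001); Q=Q[abs(f.fun)<.005]
            return len(Q),f.x.round(4),np.abs(f.fun).mean().round(4)
        B=P[ok&(D<r+.012)&(P[...,2]>.012)&(P[...,2]<h-.006)]
        K=P[ok&(D<.022)&(P[...,2]>h+.007)&(P[...,2]<h+.022)]
        T=P[ok&(D<.022)&(P[...,2]>h+.020)]
        print(n,k,'body',*fit(B,r),'knob',*fit(K,.011),'top',len(T),np.median(T,0).round(4) if len(T) else 0)
```

```text
scene a body 148 [0.6851 0.0656] 0.0009 knob 41 [0.6852 0.0655] 0.0007 top 63 [0.6877 0.0644 0.0815]
scene b body 252 [0.4498 0.3236] 0.0015 knob 34 [0.4502 0.3239] 0.0015 top 43 [0.4556 0.3208 0.0994]
scene c body 427 [ 0.5785 -0.012 ] 0.0011 knob 40 [ 0.5785 -0.0125] 0.0009 top 57 [ 0.5822 -0.0132  0.1176]
scene d body 713 [ 0.703  -0.0712] 0.0009 knob 41 [ 0.7029 -0.0707] 0.001 top 74 [ 0.7067 -0.072   0.1356]
side a body 191 [0.6852 0.0698] 0.0007 knob 55 [0.6851 0.0701] 0.0006 top 70 [0.6845 0.0665 0.0814]
side b body 167 [0.45   0.3283] 0.0009 knob 47 [0.4506 0.3283] 0.0008 top 51 [0.4505 0.3231 0.0993]
side c body 621 [ 0.5784 -0.0073] 0.0006 knob 56 [ 0.5784 -0.0074] 0.0005 top 93 [ 0.5781 -0.0112  0.1175]
side d body 972 [ 0.7031 -0.0667] 0.0005 knob 67 [ 0.7031 -0.0667] 0.0004 top 104 [ 0.702  -0.0695  0.1354]
```

Call:
drive_tool(steps=[[50,0,0,-0.2,0,0,0.09],[50,0,0,-0.4,0,0,0.18],[50,0,0,-0.4,0,0,0.235],[50,0,0,-0.4,0,0,0.235]])

```text
time_s: 0.5
position: [0.216, -0.5865, 0.271]
tcp_rot: [[1.0, 0.001, 0.0], [0.001, -1.0, -0.001], [0.0, 0.001, -1.0]]
force: [0.2, -0.1, 0.1]
opening: 0.727
grasp_force: 0.0
```

Call:
drive_tool(steps=[[50,0.1,-0.1,0,0,0,0],[50,0.35,-0.35,0,0,0,0],[50,0.65,-0.65,0,0,0,0],[50,1,-1,0,0,0,0]])

```text
time_s: 0.9
position: [0.3296, -0.4709, 0.2693]
tcp_rot: [[1.0, 0.001, -0.001], [0.001, -1.0, 0.003], [-0.001, -0.003, -1.0]]
force: [0.8, 0.4, -0.0]
opening: 0.576
grasp_force: 0.0
```

Call:
drive_tool(steps=[[50,0.29,-0.29,0,0,0,0],[50,0.58,-0.58,0,0,0,0],[50,0.87,-0.87,0,0,0,0],[50,1,-1,0,0,0,0]])

```text
time_s: 1.3
position: [0.4507, -0.3483, 0.2696]
tcp_rot: [[1.0, 0.006, -0.001], [0.006, -1.0, 0.004], [-0.001, -0.004, -1.0]]
force: [-0.2, -0.9, -0.1]
opening: 0.575
grasp_force: 0.0
```

Call:
drive_tool(steps=[[50,0.29,-0.29,0,0,0,0],[50,0.58,-0.58,0,0,0,0],[50,0.87,-0.87,0,0,0,0],[50,1,-1,0,0,0,0]])

```text
time_s: 1.7
position: [0.5704, -0.2284, 0.2694]
tcp_rot: [[1.0, 0.006, -0.001], [0.006, -1.0, 0.003], [-0.001, -0.003, -1.0]]
force: [-0.1, -0.3, 0.1]
opening: 0.574
grasp_force: 0.0
```

Call:
drive_tool(steps=[[50,0.29,-0.29,0,0,0,0],[50,0.58,-0.58,0,0,0,0],[50,0.87,-0.87,0,0,0,0],[50,1,-1,0,0,0,0],[50,1,-1,0,0,0,0]])

```text
time_s: 2.2
position: [0.6895, -0.1087, 0.2687]
tcp_rot: [[1.0, 0.007, -0.002], [0.007, -1.0, 0.002], [-0.002, -0.002, -1.0]]
force: [-0.6, -0.5, 0.1]
opening: 0.574
grasp_force: 0.0
```

Call:
drive_tool(steps=[[50,0.06,-0.16,0.1,0,0,0],[50,0.113,-0.33,0.3,0,0,0],[50,0.113,-0.33,0.55,0,0,0],[50,0.113,-0.33,0.75,0,0,0],[50,0.113,-0.33,0.75,0,0,0]])

```text
time_s: 2.7
position: [0.6976, -0.0726, 0.1749]
tcp_rot: [[1.0, 0.0, -0.012], [0.0, -1.0, 0.003], [-0.012, -0.003, -1.0]]
force: [-0.4, 0.4, -0.9]
opening: 0.578
grasp_force: 0.0
```

Run:
```python
from rig import *
import cv2
for n in('wrist','scene'):
    c=optics.capture(n); cv2.imwrite(f'pics/{n}1.png',c['color'])
print(read_state()['position'])
```

```text
[ 0.70118891 -0.07387826  0.17983216]
```

View pics/wrist1.png

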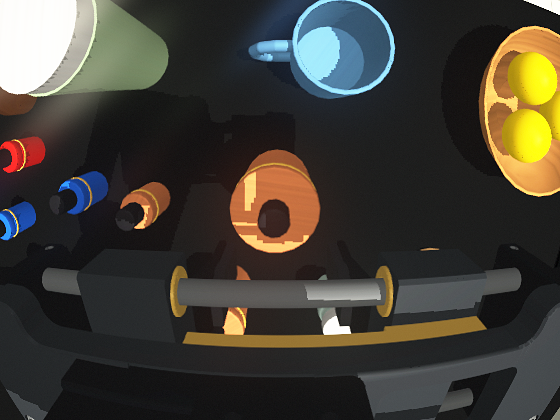

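Wrist view: d's knob is at (273,217), slightly left (+y) of the finger centreline at column 281. That agrees with the 5 mm correction needed in y.

Call:
drive_tool(steps=[[50,0.017,-0.04,0,0,0,0],[50,0.017,-0.04,0.12,0,0,0],[50,0.017,-0.04,0.25,0,0,0],[50,0.017,-0.04,0.38,0,0,0],[50,0.017,-0.04,0.48,0,0,0],[50,0.017,-0.04,0.51,0,0,0],[50,0.017,-0.04,0.51,0,0,0],[50,0.017,-0.04,0.51,0,0,0]])

```text
time_s: 3.6
position: [0.7046, -0.0694, 0.1196]
tcp_rot: [[1.0, 0.0, 0.001], [0.0, -1.0, -0.0], [0.001, 0.0, -1.0]]
force: [0.3, 0.5, 0.5]
opening: 0.572
grasp_force: 0.0
```

Call:
drive_tool(steps=[[50,0,0,0.025,0,0,0],[50,0,0,0.05,0,0,0],[35,0,0,0.05,0,0,0],[20,0,0,0.05,0,0,0],[10,0,0,0.05,0,0,0],[10,0,0,0.05,0,0,0],[10,0,0,0.05,0,0,0],[10,0,0,0.05,0,0,0]])

```text
time_s: 4.4
position: [0.7042, -0.0691, 0.1134]
tcp_rot: [[1.0, 0.0, 0.0], [0.0, -1.0, 0.0], [0.0, -0.0, -1.0]]
force: [-1.0, 0.7, 0.5]
opening: 0.246
grasp_force: 30.0
```

Call:
drive_tool(steps=[[10,0,0,0,0,0,0],[10,0,0,0,0,0,0],[10,0,0,-0.05,0,0,0],[10,0,0,-0.1,0,0,0],[10,0,0,-0.2,0,0,0],[10,0,0,-0.3,0,0,0],[10,0,0,-0.4,0,0,0]])

```text
time_s: 5.1
position: [0.7045, -0.0694, 0.163]
tcp_rot: [[1.0, 0.0, 0.001], [0.0, -1.0, -0.0], [0.001, 0.0, -1.0]]
force: [0.2, 0.2, -1.9]
opening: 0.242
grasp_force: 30.0
```

Call:
drive_tool(steps=[[10,0,0,-0.12,0,0,0],[10,0,0,-0.3,0,0,0],[10,0,0,-0.48,0,0,0],[10,-0.05,0.05,-0.66,0,0,0],[10,-0.15,0.15,-0.8,0,0,0],[10,-0.28,0.28,-0.85,0,0,0],[10,-0.43,0.43,-0.85,0,0,0],[10,-0.6,0.6,-0.85,0,0,0]])

```text
time_s: 5.9
position: [0.632, -0.1415, 0.2652]
tcp_rot: [[1.0, 0.001, 0.002], [0.001, -1.0, -0.001], [0.002, 0.001, -1.0]]
force: [0.2, -1.1, -2.5]
opening: 0.243
grasp_force: 30.0
```

Call:
drive_tool(steps=[[10,-0.17,0.17,0,0,0,0],[10,-0.34,0.34,0,0,0,0],[10,-0.51,0.51,0,0,0,0],[10,-0.68,0.68,0,0,0,0],[10,-0.82,0.82,0,0,0,0],[10,-0.92,0.92,0,0,0,0],[10,-0.98,0.98,0,0,0,0],[10,-1,1,0,0,0,0]])

```text
time_s: 6.7
position: [0.5119, -0.2619, 0.2639]
tcp_rot: [[1.0, -0.001, 0.001], [-0.001, -1.0, -0.0], [0.001, 0.0, -1.0]]
force: [0.4, 1.0, -2.4]
opening: 0.242
grasp_force: 30.0
```

Call:
drive_tool(steps=[[10,-0.08,0.1,0,0,0,0],[10,-0.2,0.25,0,0,0,0],[10,-0.32,0.39,0,0,0,0],[10,-0.375,0.45,0.1,0,0,0],[10,-0.375,0.45,0.25,0,0,0],[10,-0.375,0.45,0.42,0,0,0],[10,-0.375,0.45,0.58,0,0,0],[10,-0.375,0.45,0.66,0,0,0]])

```text
time_s: 7.5
position: [0.4664, -0.314, 0.1816]
tcp_rot: [[1.0, 0.001, -0.003], [0.001, -1.0, 0.003], [-0.003, -0.003, -1.0]]
force: [-0.1, 0.6, -1.3]
opening: 0.243
grasp_force: 30.0
```

```bash
cat > look.py <<'E'
from rig import *
from h import *
import sys
def look(tag,box=None):
    c=optics.capture('side'); np.savez(f'pics/side{tag}.npz',**c)
    im=c['color']
    if box: x0,y0,x1,y1=box; im=cv2.resize(im[y0:y1,x0:x1],None,fx=3,fy=3)
    cv2.imwrite(f'pics/side{tag}.png',im); s=read_state(); print(s['time_s'],s['position'].round(4)); return c
def body(c,x,y,r,zlo,zhi,m=.012):
    P=cloud(c); D=np.hypot(P[...,0]-x,P[...,1]-y)
    Q=P[(c['range_z']>0)&(D<r+m)&(P[...,2]>zlo)&(P[...,2]<zhi)]
    for _ in range(2):
        f=least_squares(lambda p:np.hypot(*(Q[:,:2]-p).T)-r,[x,y],loss='soft_l1',f_scale=.001); Q=Q[abs(f.fun)<.005]
    print('body',len(Q),f.x.round(4),np.abs(f.fun).mean().round(4))
E
python3 - <<'E'
from look import *
c=look('2',(150,260,330,400)); p=read_state()['position']
b=p[2]-.1134
body(c,p[0],p[1]+.002,.033,b+.01,b+.1)
E
```

```text
7.55 [ 0.4661 -0.3137  0.1808]
body 42 [ 0.4649 -0.3135] 0.0002
```

View pics/side2.png

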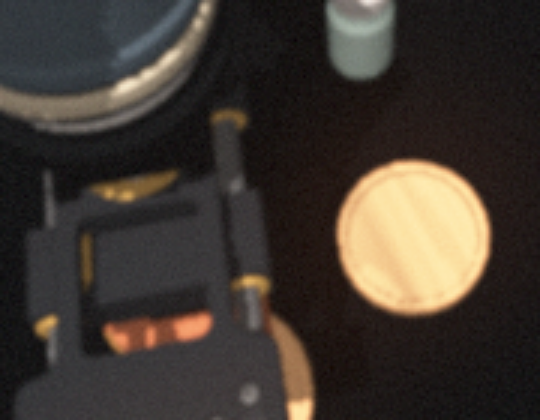

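Side view: canister d hangs over its coaster, mostly hidden by the wrist. The body fit is within 2 mm of the coaster centre, so I lower it.

Call:
drive_tool(steps=[[10,0.01,0.008,0.1,0,0,0],[10,0.01,0.008,0.22,0,0,0],[10,0.01,0.008,0.34,0,0,0],[10,0.01,0.008,0.42,0,0,0],[10,0.01,0.008,0.46,0,0,0],[10,0.01,0.008,0.48,0,0,0],[10,0.01,0.008,0.495,0,0,0],[10,0.01,0.008,0.495,0,0,0]])

```text
time_s: 8.35
position: [0.4687, -0.3165, 0.1251]
tcp_rot: [[1.0, 0.0, 0.001], [0.0, -1.0, -0.001], [0.001, 0.001, -1.0]]
force: [-0.6, -0.4, -2.4]
opening: 0.242
grasp_force: 30.0
```

Call:
drive_tool(steps=[[10,0,0,0.015,0,0,0],[10,0,0,0.03,0,0,0],[10,0,0,0.042,0,0,0],[10,0,0,0.05,0,0,0],[10,0,0,0.058,0,0,0],[10,0,0,0.064,0,0,0],[10,0,0,0.067,0,0,0],[10,0,0,0.067,0,0,0]])

```text
time_s: 9.15
position: [0.4686, -0.3162, 0.1173]
tcp_rot: [[1.0, 0.0, 0.0], [0.0, -1.0, -0.0], [0.0, 0.0, -1.0]]
force: [-0.2, 2.2, 4.8]
opening: 0.241
grasp_force: 30.0
```

Call:
drive_tool(steps=[[30,0,0,0,0,0,0],[40,0,0,0,0,0,0],[45,0,0,0,0,0,0],[45,0,0,0,0,0,0],[45,0,0,-0.05,0,0,0],[45,0,0,-0.3,0,0,0],[45,0,0,-0.65,0,0,0],[45,0,0,-1,0,0,0]])

```text
time_s: 9.95
position: [0.468, -0.316, 0.2378]
tcp_rot: [[1.0, 0.0, -0.001], [0.0, -1.0, 0.001], [-0.001, -0.001, -1.0]]
force: [0.1, -1.9, 0.2]
opening: 0.518
grasp_force: 0.0
```

Call:
drive_tool(steps=[[50,0.2,-0.3,-0.1,0,0,0],[50,0.33,-0.6,-0.1,0,0,0],[50,0.46,-1,-0.1,0,0,0],[50,0.46,-1,-0.1,0,0,0]])

```text
time_s: 10.35
position: [0.5242, -0.1906, 0.2493]
tcp_rot: [[1.0, 0.006, 0.0], [0.006, -1.0, 0.003], [0.0, -0.003, -1.0]]
force: [-0.2, -0.1, 0.1]
opening: 0.574
grasp_force: 0.0
```

Run:
```python
from look import *
c=look('3',(150,260,330,400))
body(c,.467,-.315,.033,.016,.1); body(c,.467,-.315,.011,.12,.135,.011)
```

```text
10.4 [ 0.524  -0.1933  0.2492]
body 696 [ 0.4673 -0.3144] 0.0002
body 66 [ 0.4673 -0.3143] 0.0002
```

View pics/side3.png

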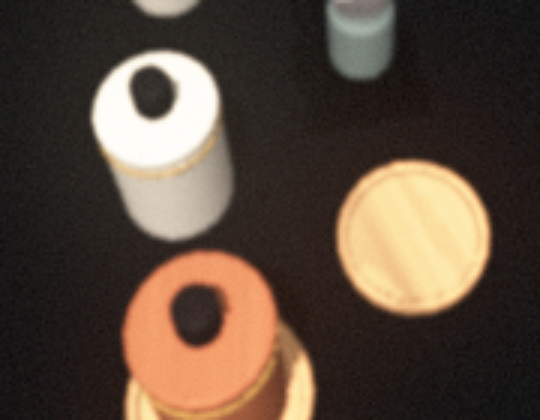

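d stands upright inside the rim: the fit is within 1 mm of the coaster centre. Next is c.

Call:
drive_tool(steps=[[50,0.15,-0.3,0,0,0,0],[50,0.3,-0.65,0,0,0,0],[50,0.46,-1,0,0,0,0],[50,0.46,-1,0,0,0,0]])

```text
time_s: 10.8
position: [0.5803, -0.0729, 0.2489]
tcp_rot: [[1.0, 0.005, 0.002], [0.005, -1.0, 0.001], [0.002, -0.001, -1.0]]
force: [0.8, -0.3, 0.5]
opening: 0.57
grasp_force: 0.0
```

Call:
drive_tool(steps=[[50,0,-0.25,0,0,0,0],[50,0,-0.5,0.1,0,0,0],[50,0,-0.53,0.35,0,0,0],[50,0,-0.53,0.65,0,0,0],[50,0,-0.53,0.8,0,0,0],[50,0,-0.53,0.8,0,0,0]])

```text
time_s: 11.4
position: [0.5764, -0.014, 0.1499]
tcp_rot: [[1.0, -0.001, -0.007], [-0.001, -1.0, 0.001], [-0.007, -0.001, -1.0]]
force: [-0.0, -0.5, 0.5]
opening: 0.567
grasp_force: 0.0
```

Call:
drive_tool(steps=[[50,0.01,-0.035,0.05,0,0,0],[50,0.01,-0.035,0.17,0,0,0],[50,0.01,-0.035,0.29,0,0,0],[50,0.01,-0.035,0.38,0,0,0],[50,0.01,-0.035,0.41,0,0,0],[50,0.01,-0.035,0.41,0,0,0],[50,0.01,-0.035,0.41,0,0,0]])

```text
time_s: 12.1
position: [0.5806, -0.0086, 0.1042]
tcp_rot: [[1.0, 0.0, 0.001], [0.0, -1.0, -0.0], [0.001, 0.0, -1.0]]
force: [0.4, 0.2, 0.3]
opening: 0.573
grasp_force: 0.0
```

Call:
drive_tool(steps=[[50,-0.008,0.005,0.03,0,0,0],[50,-0.008,0.005,0.073,0,0,0],[35,-0.008,0.005,0.073,0,0,0],[20,-0.008,0.005,0.073,0,0,0],[10,-0.008,0.005,0.073,0,0,0],[10,-0.008,0.005,0.073,0,0,0],[10,-0.008,0.005,0.073,0,0,0],[10,-0.008,0.005,0.073,0,0,0]])

```text
time_s: 12.9
position: [0.579, -0.0089, 0.0948]
tcp_rot: [[1.0, 0.0, 0.0], [0.0, -1.0, 0.0], [0.0, -0.0, -1.0]]
force: [1.3, -0.1, -0.2]
opening: 0.243
grasp_force: 30.0
```

Call:
drive_tool(steps=[[10,0,0,0,0,0,0],[10,0,0,0,0,0,0],[10,0,0,-0.05,0,0,0],[10,0,0,-0.15,0,0,0],[10,0,0,-0.3,0,0,0],[10,0,0,-0.5,0,0,0],[10,0,0,-0.7,0,0,0],[10,0,0,-0.9,0,0,0]])

```text
time_s: 13.7
position: [0.5787, -0.009, 0.2044]
tcp_rot: [[1.0, 0.0, 0.0], [0.0, -1.0, -0.0], [0.0, 0.0, -1.0]]
force: [0.5, 0.1, -2.2]
opening: 0.244
grasp_force: 30.0
```

Call:
drive_tool(steps=[[10,0,0,-0.15,0,0,0],[10,0,0.05,-0.25,0,0,0],[10,0,0.15,-0.3,0,0,0],[10,0,0.3,-0.3,0,0,0],[10,0,0.48,-0.3,0,0,0],[10,0,0.66,-0.3,0,0,0],[10,0,0.84,-0.3,0,0,0],[10,0,1,-0.3,0,0,0]])

```text
time_s: 14.5
position: [0.5781, -0.1311, 0.2379]
tcp_rot: [[1.0, -0.001, -0.002], [-0.001, -1.0, 0.0], [-0.002, -0.0, -1.0]]
force: [0.2, -0.1, -2.5]
opening: 0.24
grasp_force: 30.0
```

Call:
drive_tool(steps=[[10,0,0.18,0,0,0,0],[10,0,0.36,0,0,0,0],[10,0,0.54,0,0,0,0],[10,0,0.72,0,0,0,0],[10,0,0.87,0,0,0,0],[10,0,0.96,0.05,0,0,0],[10,0,1,0.15,0,0,0],[10,0,1,0.3,0,0,0]])

```text
time_s: 15.3
position: [0.5792, -0.2498, 0.2022]
tcp_rot: [[1.0, -0.001, 0.001], [-0.001, -1.0, -0.0], [0.001, 0.0, -1.0]]
force: [0.3, 1.0, -1.9]
opening: 0.244
grasp_force: 30.0
```

Call:
drive_tool(steps=[[10,0.01,0.03,0.15,0,0,0],[10,0.018,0.03,0.3,0,0,0],[10,0.018,0.03,0.45,0,0,0],[10,0.018,0.03,0.58,0,0,0],[10,0.018,0.03,0.65,0,0,0],[10,0.018,0.03,0.68,0,0,0],[10,0.018,0.03,0.68,0,0,0],[10,0.018,0.03,0.68,0,0,0]])

```text
time_s: 16.1
position: [0.5817, -0.2528, 0.1218]
tcp_rot: [[1.0, 0.001, 0.001], [0.001, -1.0, -0.001], [0.001, 0.001, -1.0]]
force: [0.6, 0.3, -2.6]
opening: 0.24
grasp_force: 30.0
```

Run:
```python
from look import *
c=look('4'); p=read_state()['position']; b=p[2]-.0948
body(c,p[0]-.001,p[1]+.002,.028,b+.005,b+.085)
```

```text
16.15 [ 0.5818 -0.2529  0.122 ]
body 82 [ 0.5815 -0.2523] 0.0002
```

Call:
drive_tool(steps=[[10,-0.008,0,0.05,0,0,0],[10,-0.008,0,0.1,0,0,0],[10,-0.008,0,0.14,0,0,0],[10,-0.008,0,0.16,0,0,0],[10,-0.008,0,0.175,0,0,0],[10,-0.008,0,0.187,0,0,0],[10,-0.008,0,0.194,0,0,0],[10,-0.008,0,0.194,0,0,0]])

```text
time_s: 16.95
position: [0.5805, -0.2526, 0.0988]
tcp_rot: [[1.0, 0.0, 0.001], [0.0, -1.0, -0.0], [0.001, 0.0, -1.0]]
force: [-0.4, 1.1, 3.6]
opening: 0.243
grasp_force: 30.0
```

Call:
drive_tool(steps=[[30,0,0,0,0,0,0],[40,0,0,0,0,0,0],[45,0,0,0,0,0,0],[45,0,0,0,0,0,0],[45,0,0,-0.05,0,0,0],[45,0,0,-0.3,0,0,0],[45,0,0,-0.65,0,0,0],[45,0,0,-1,0,0,0]])

```text
time_s: 17.75
position: [0.5798, -0.2525, 0.2189]
tcp_rot: [[1.0, 0.0, -0.001], [0.0, -1.0, 0.001], [-0.001, -0.001, -1.0]]
force: [-0.2, -0.5, -0.5]
opening: 0.513
grasp_force: 0.0
```

Call:
drive_tool(steps=[[50,0,-0.2,-0.2,0,0,0],[50,-0.1,-0.55,-0.2,0,0,0],[50,-0.2,-1,-0.2,0,0,0]])

```text
time_s: 18.05
position: [0.558, -0.1382, 0.2436]
tcp_rot: [[1.0, -0.002, 0.004], [-0.002, -1.0, -0.002], [0.004, 0.002, -1.0]]
force: [0.0, 1.7, -0.4]
opening: 0.573
grasp_force: 0.0
```

Call:
drive_tool(steps=[[50,-0.1,-0.4,0,0,0,0],[50,-0.2,-0.8,0,0,0,0],[50,-0.2,-1,0,0,0,0]])

```text
time_s: 18.35
position: [0.5306, -0.0141, 0.2423]
tcp_rot: [[1.0, 0.003, -0.002], [0.003, -1.0, 0.001], [-0.002, -0.001, -1.0]]
force: [0.4, -0.9, -1.1]
opening: 0.575
grasp_force: 0.0
```

Call:
drive_tool(steps=[[50,-0.1,-0.4,0,0,0,0],[50,-0.2,-0.8,0,0,0,0],[50,-0.2,-1,0,0,0,0]])

```text
time_s: 18.65
position: [0.5068, 0.1054, 0.2422]
tcp_rot: [[1.0, 0.003, -0.002], [0.003, -1.0, 0.001], [-0.002, -0.001, -1.0]]
force: [0.0, -0.1, -1.0]
opening: 0.577
grasp_force: 0.0
```

Run:
```python
from look import *
c=look('5')
body(c,.581,-.252,.028,.016,.09); body(c,.581,-.252,.011,.103,.118,.011)
```

```text
18.7 [0.5077 0.1076 0.2424]
body 589 [ 0.5797 -0.2513] 0.0003
body 68 [ 0.5797 -0.2513] 0.0003
```

Call:
drive_tool(steps=[[50,-0.1,-0.25,0,0,0,0],[50,-0.25,-0.6,0,0,0,0],[50,-0.4,-1,0,0,0,0]])

```text
time_s: 19.0
position: [0.4617, 0.2214, 0.2423]
tcp_rot: [[1.0, -0.002, 0.001], [-0.002, -1.0, -0.0], [0.001, 0.0, -1.0]]
force: [1.7, 0.4, 0.1]
opening: 0.577
grasp_force: 0.0
```

Call:
drive_tool(steps=[[50,-0.03,-0.35,0,0,0,0],[50,-0.06,-0.65,0,0,0,0],[50,-0.06,-0.78,0.15,0,0,0],[50,-0.06,-0.78,0.4,0,0,0],[50,-0.06,-0.78,0.7,0,0,0],[50,-0.06,-0.78,0.9,0,0,0],[50,-0.06,-0.78,0.9,0,0,0]])

```text
time_s: 19.7
position: [0.4523, 0.3132, 0.131]
tcp_rot: [[1.0, 0.0, -0.007], [0.0, -1.0, -0.003], [-0.007, 0.003, -1.0]]
force: [-0.2, -0.6, -0.6]
opening: 0.574
grasp_force: 0.0
```

Call:
drive_tool(steps=[[50,-0.01,-0.1,0,0,0,0],[50,-0.01,-0.1,0.1,0,0,0],[50,-0.01,-0.1,0.2,0,0,0],[50,-0.01,-0.1,0.3,0,0,0],[50,-0.01,-0.1,0.38,0,0,0],[50,-0.01,-0.1,0.38,0,0,0],[50,-0.01,-0.1,0.38,0,0,0]])

```text
time_s: 20.4
position: [0.4531, 0.3264, 0.0879]
tcp_rot: [[1.0, 0.0, -0.001], [0.0, -1.0, -0.0], [-0.001, 0.0, -1.0]]
force: [0.3, -0.8, -0.5]
opening: 0.573
grasp_force: 0.0
```

Call:
drive_tool(steps=[[50,-0.016,0,0.04,0,0,0],[50,-0.016,0,0.088,0,0,0],[35,-0.016,0,0.088,0,0,0],[20,-0.016,0,0.088,0,0,0],[10,-0.016,0,0.088,0,0,0],[10,-0.016,0,0.088,0,0,0],[10,-0.016,0,0.088,0,0,0],[10,-0.016,0,0.088,0,0,0]])

```text
time_s: 21.2
position: [0.4515, 0.3267, 0.0778]
tcp_rot: [[1.0, 0.0, 0.0], [0.0, -1.0, 0.0], [0.0, -0.0, -1.0]]
force: [-0.1, -0.2, -0.1]
opening: 0.241
grasp_force: 30.0
```

Call:
drive_tool(steps=[[10,0,0,0,0,0,0],[10,0,0,0,0,0,0],[10,0,0,-0.05,0,0,0],[10,0,0,-0.15,0,0,0],[10,0,0,-0.3,0,0,0],[10,0,0,-0.5,0,0,0],[10,0,0,-0.7,0,0,0],[10,0,0,-0.9,0,0,0]])

```text
time_s: 22.0
position: [0.4511, 0.3264, 0.1874]
tcp_rot: [[1.0, 0.0, 0.0], [0.0, -1.0, 0.0], [0.0, -0.0, -1.0]]
force: [0.3, -0.1, -1.8]
opening: 0.242
grasp_force: 30.0
```

Run:
```python
from look import *
for n in('scene','side'):
    c=optics.capture(n); h=cv2.cvtColor(c['color'],cv2.COLOR_BGR2HSV); m=cv2.inRange(h,(10,30,110),(32,200,255))
    for x,y,R in((.4675,.062,.037),(.578,.1335,.032)):
        P=np.stack(np.meshgrid(range(560),range(420)),-1)
        e=cv2.morphologyEx(m,cv2.MORPH_CLOSE,np.ones((3,3)))
        for b,s in blobs(e,60):
            k=max(cv2.findContours(b.astype(np.uint8),0,1)[0],key=len)
            W=np.array([ray(c,*p[0],.010) for p in k])[:,:2]
            if np.hypot(*(W.mean(0)-[x,y]))>.03: continue
            f=least_squares(lambda p:np.hypot(*(W-p[:2]).T)-p[2],[x,y,R],loss='soft_l1',f_scale=.001)
            print(n,R,s.tolist(),f.x.round(4),np.percentile(abs(f.fun),[50,90]).round(4))
```

```text
scene 0.037 [266, 160, 29, 22, 509] [0.4719 0.0561 0.0398] [0.0013 0.0028]
scene 0.032 [311, 179, 26, 21, 433] [0.5827 0.1298 0.0346] [0.0015 0.0025]
side 0.032 [235, 165, 30, 24, 546] [0.5781 0.1347 0.0351] [0.0013 0.0027]
```

Call:
drive_tool(steps=[[10,0,0,-0.15,0,0,0],[10,0,0,-0.3,0,0,0],[10,0,0.05,-0.43,0,0,0],[10,0.01,0.15,-0.5,0,0,0],[10,0.03,0.32,-0.5,0,0,0],[10,0.06,0.52,-0.5,0,0,0],[10,0.1,0.75,-0.5,0,0,0],[10,0.13,1,-0.5,0,0,0]])

```text
time_s: 22.9
position: [0.4663, 0.205, 0.2449]
tcp_rot: [[1.0, 0.001, -0.002], [0.001, -1.0, -0.001], [-0.002, 0.001, -1.0]]
force: [0.3, 0.1, -2.3]
opening: 0.246
grasp_force: 30.0
```

Call:
drive_tool(steps=[[10,0.0,0.2,0,0,0,0],[10,0.01,0.4,0,0,0,0],[10,0.01,0.6,0,0,0,0],[10,0.01,0.78,0,0,0,0],[10,0.01,0.91,0,0,0,0],[10,0.01,1,0.05,0,0,0],[10,0.01,1,0.15,0,0,0],[10,0.01,1,0.3,0,0,0]])

```text
time_s: 23.7
position: [0.4684, 0.0859, 0.2093]
tcp_rot: [[1.0, -0.001, 0.001], [-0.001, -1.0, 0.0], [0.001, -0.0, -1.0]]
force: [-0.1, 0.4, -2.6]
opening: 0.24
grasp_force: 30.0
```

Call:
drive_tool(steps=[[10,0,0.1,0.18,0,0,0],[10,0,0.2,0.35,0,0,0],[10,0,0.2,0.52,0,0,0],[10,0,0.2,0.67,0,0,0],[10,0,0.2,0.76,0,0,0],[10,0,0.2,0.8,0,0,0],[10,0,0.2,0.8,0,0,0],[10,0,0.2,0.8,0,0,0]])

```text
time_s: 24.5
position: [0.4686, 0.0626, 0.1141]
tcp_rot: [[1.0, 0.001, 0.001], [0.001, -1.0, -0.0], [0.001, 0.0, -1.0]]
force: [0.3, -0.6, -1.2]
opening: 0.246
grasp_force: 30.0
```

Run:
```python
from look import *
c=look('6'); p=read_state()['position']; b=p[2]-.0778
body(c,p[0]-.001,p[1]+.002,.023,b+.005,b+.068)
c=optics.capture('scene'); cv2.imwrite('pics/scene6.png',cv2.resize(c['color'][100:260,190:390],None,fx=3,fy=3)); body(c,p[0],p[1]-.002,.023,b+.005,b+.068)
```

```text
24.55 [0.4688 0.0626 0.1143]
body 471 [0.4676 0.0635] 0.0007
body 308 [0.4677 0.0589] 0.0013
```

View pics/scene6.png

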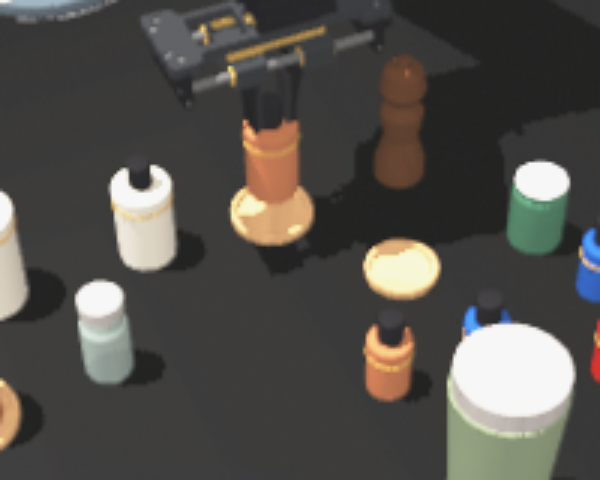

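Scene crop: b hangs directly above its coaster at crop (272,212), clear of the white canister and the mill. I lower it.

Call:
drive_tool(steps=[[10,0,0.01,0.06,0,0,0],[10,0,0.012,0.13,0,0,0],[10,0,0.012,0.19,0,0,0],[10,0,0.012,0.22,0,0,0],[10,0,0.012,0.245,0,0,0],[10,0,0.012,0.26,0,0,0],[10,0,0.012,0.272,0,0,0],[10,0,0.012,0.272,0,0,0]])

```text
time_s: 25.4
position: [0.4684, 0.0613, 0.0818]
tcp_rot: [[1.0, 0.0, 0.001], [0.0, -1.0, 0.0], [0.001, -0.0, -1.0]]
force: [-0.6, 0.5, 4.5]
opening: 0.242
grasp_force: 30.0
```

Call:
drive_tool(steps=[[30,0,0,0,0,0,0],[40,0,0,0,0,0,0],[45,0,0,0,0,0,0],[45,0,0,0,0,0,0],[45,0,0,-0.05,0,0,0],[45,0,0,-0.3,0,0,0],[45,0,0,-0.65,0,0,0],[45,0,0,-1,0,0,0]])

```text
time_s: 26.2
position: [0.4676, 0.0612, 0.2023]
tcp_rot: [[1.0, 0.0, -0.002], [0.0, -1.0, 0.0], [-0.002, -0.0, -1.0]]
force: [0.8, 0.1, -0.4]
opening: 0.517
grasp_force: 0.0
```

Call:
drive_tool(steps=[[45,0.2,0,-0.1,0,0,0],[45,0.5,0,-0.1,0,0,0],[45,0.8,-0.03,-0.1,0,0,0],[45,1,-0.055,-0.1,0,0,0]])

```text
time_s: 26.6
position: [0.5907, 0.0677, 0.214]
tcp_rot: [[1.0, -0.0, 0.003], [0.0, -1.0, -0.0], [0.003, 0.0, -1.0]]
force: [-0.7, -0.4, -0.8]
opening: 0.519
grasp_force: 0.0
```

Run:
```python
from look import *
c=look('7')
body(c,.468,.061,.023,.016,.07); body(c,.468,.061,.011,.085,.099,.011); body(c,.685,.07,.018,.012,.05)
w=optics.capture('wrist'); R=cv2.Rodrigues(w['rvec'])[0]; print('wrist cam',-R.T@np.ravel(w['tvec']),R[2])
s=optics.capture('scene'); P=cloud(s); Q=P[(s['range_z']>0)&(P[...,2]>.14)&(abs(P[...,0]-.82)<.1)&(abs(P[...,1]-.1)<.1)]
print('tall',len(Q),np.percentile(Q,[2,50,98],axis=0).round(3))
```

```text
26.65 [0.5946 0.0678 0.214 ]
body 382 [0.4668 0.0624] 0.0006
body 53 [0.4666 0.0627] 0.0005
body 186 [0.6851 0.0701] 0.0007
wrist cam [0.67081869 0.06822654 0.37620496] [-0.27370482  0.00185899 -0.96181194]
tall 1471 [[0.805 0.036 0.143]
 [0.851 0.069 0.179]
 [0.88  0.111 0.183]]
```

b is seated at (0.467,0.0625), as intended. The way to a is clear: the tall jar's near edge is at x≈0.80.

Call:
drive_tool(steps=[[45,0.2,0,0,0,0,0],[45,0.45,0,0,0,0,0],[45,0.68,0,0.1,0,0,0],[45,0.75,0,0.3,0,0,0],[45,0.75,0,0.55,0,0,0],[45,0.75,0,0.8,0,0,0],[45,0.75,0,0.8,0,0,0],[45,0.75,0,0.8,0,0,0]])

```text
time_s: 27.55
position: [0.6769, 0.0678, 0.1171]
tcp_rot: [[1.0, 0.0, -0.002], [0.0, -1.0, 0.0], [-0.002, -0.0, -1.0]]
force: [-0.1, -0.1, -0.2]
opening: 0.514
grasp_force: 0.0
```

Call:
drive_tool(steps=[[45,0.04,0,0,0,0,0],[45,0.07,0,0.1,0,0,0],[45,0.07,0,0.2,0,0,0],[45,0.07,0,0.3,0,0,0],[45,0.07,0,0.38,0,0,0],[45,0.07,0,0.42,0,0,0],[45,0.07,0,0.42,0,0,0],[45,0.07,0,0.42,0,0,0]])

```text
time_s: 28.35
position: [0.6868, 0.0678, 0.0666]
tcp_rot: [[1.0, 0.0, 0.0], [0.0, -1.0, -0.0], [0.0, 0.0, -1.0]]
force: [0.5, -0.1, -0.1]
opening: 0.514
grasp_force: 0.0
```

Call:
drive_tool(steps=[[45,-0.005,0,0.03,0,0,0],[45,-0.005,0,0.058,0,0,0],[35,-0.005,0,0.058,0,0,0],[20,-0.005,0,0.058,0,0,0],[10,-0.005,0,0.058,0,0,0],[10,-0.005,0,0.058,0,0,0],[10,-0.005,0,0.058,0,0,0],[10,-0.005,0,0.058,0,0,0]])

```text
time_s: 29.15
position: [0.6861, 0.0678, 0.0598]
tcp_rot: [[1.0, 0.0, 0.0], [0.0, -1.0, 0.0], [0.0, -0.0, -1.0]]
force: [0.0, 0.5, 0.0]
opening: 0.245
grasp_force: 29.9
```

Call:
drive_tool(steps=[[10,0,0,0,0,0,0],[10,0,0,0,0,0,0],[10,0,0,-0.05,0,0,0],[10,0,0,-0.15,0,0,0],[10,0,0,-0.3,0,0,0],[10,0,0,-0.5,0,0,0],[10,0,0,-0.7,0,0,0],[10,0,0,-0.9,0,0,0]])

```text
time_s: 29.95
position: [0.6861, 0.0678, 0.1697]
tcp_rot: [[1.0, 0.0, 0.001], [0.0, -1.0, -0.0], [0.001, 0.0, -1.0]]
force: [0.6, -0.4, -0.5]
opening: 0.245
grasp_force: 29.9
```

Call:
drive_tool(steps=[[10,-0.1,-0.06,-0.05,0,0,0],[10,-0.25,-0.15,-0.05,0,0,0],[10,-0.42,-0.26,-0.05,0,0,0],[10,-0.58,-0.36,-0.05,0,0,0],[10,-0.73,-0.45,-0.05,0,0,0],[10,-0.84,-0.52,0,0,0,0],[10,-0.89,-0.545,0.1,0,0,0],[10,-0.89,-0.545,0.25,0,0,0]])

```text
time_s: 30.75
position: [0.5769, 0.1345, 0.1381]
tcp_rot: [[1.0, 0.002, -0.0], [0.002, -1.0, 0.0], [-0.0, -0.0, -1.0]]
force: [-0.3, -0.3, -0.9]
opening: 0.245
grasp_force: 29.9
```

Call:
drive_tool(steps=[[10,0,0,0.12,0,0,0],[10,0,0,0.25,0,0,0],[10,0,0,0.35,0,0,0],[10,0,0,0.4,0,0,0],[10,0,0,0.4,0,0,0],[10,0,0,0.4,0,0,0]])

```text
time_s: 31.35
position: [0.5794, 0.1333, 0.09]
tcp_rot: [[1.0, 0.0, 0.0], [0.0, -1.0, 0.0], [0.0, -0.0, -1.0]]
force: [0.7, -0.1, -0.4]
opening: 0.244
grasp_force: 29.9
```

Run:
```python
from look import *
c=look('8'); p=read_state()['position']; b=p[2]-.0598
body(c,p[0]-.001,p[1]+.002,.018,b+.003,b+.05)
```

```text
31.4 [0.5797 0.1332 0.0903]
body 240 [0.5784 0.1344] 0.0007
```

Call:
drive_tool(steps=[[10,-0.005,0,0.05,0,0,0],[10,-0.005,0,0.11,0,0,0],[10,-0.005,0,0.15,0,0,0],[10,-0.005,0,0.18,0,0,0],[10,-0.005,0,0.2,0,0,0],[10,-0.005,0,0.215,0,0,0],[10,-0.005,0,0.223,0,0,0],[10,-0.005,0,0.223,0,0,0]])

```text
time_s: 32.2
position: [0.5788, 0.1333, 0.0637]
tcp_rot: [[1.0, 0.0, 0.001], [0.0, -1.0, 0.0], [0.001, -0.0, -1.0]]
force: [-0.7, 1.0, 4.1]
opening: 0.241
grasp_force: 29.9
```

Call:
drive_tool(steps=[[30,0,0,0,0,0,0],[40,0,0,0,0,0,0],[45,0,0,0,0,0,0],[45,0,0,0,0,0,0],[45,0,0,-0.05,0,0,0],[45,0,0,-0.3,0,0,0],[45,0,0,-0.65,0,0,0],[45,0,0,-1,0,0,0]])

```text
time_s: 33.0
position: [0.5781, 0.1331, 0.184]
tcp_rot: [[1.0, 0.0, -0.001], [0.0, -1.0, 0.0], [-0.001, -0.0, -1.0]]
force: [0.6, 0.4, -0.4]
opening: 0.515
grasp_force: 0.0
```

Call:
drive_tool(steps=[[45,0,0,-0.3,0,0,0],[45,0,0,-0.6,0,0,0],[45,0,0,-0.6,0,0,0],[45,0,0,-0.6,0,0,0]])

```text
time_s: 33.4
position: [0.5788, 0.1332, 0.2563]
tcp_rot: [[1.0, 0.0, 0.002], [0.0, -1.0, 0.0], [0.002, -0.0, -1.0]]
force: [-0.1, 0.6, -0.7]
opening: 0.521
grasp_force: 0.0
```

Run:
```python
from look import *
c=look('9')
body(c,.578,.1345,.018,.016,.05); body(c,.578,.1345,.011,.066,.082,.011)
body(c,.467,.063,.023,.016,.07);body(c,.58,-.252,.028,.016,.09);body(c,.467,-.315,.033,.016,.1)
s=optics.capture('scene'); cv2.imwrite('pics/scene9.png',s['color'])
```

```text
33.45 [0.5779 0.1332 0.2548]
body 167 [0.5774 0.1347] 0.0008
body 55 [0.5775 0.1349] 0.0007
body 380 [0.4669 0.0624] 0.0006
body 591 [ 0.5797 -0.2513] 0.0003
body 705 [ 0.4673 -0.3144] 0.0002
```

View pics/scene9.png

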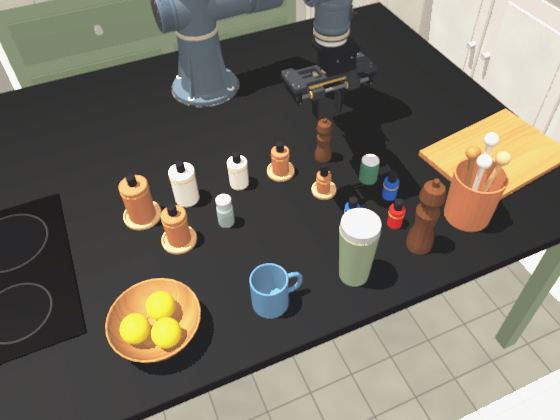

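View pics/side9.png

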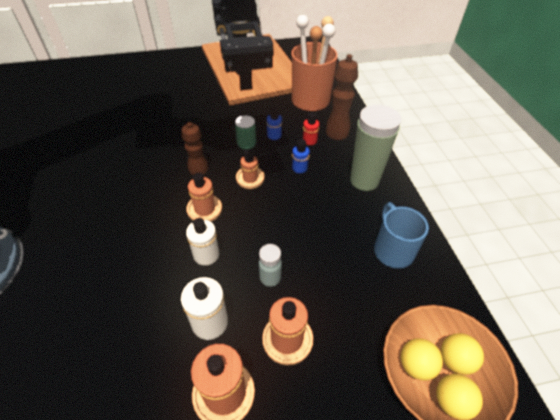

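Both views show all four coppers upright on their own coasters: scene d (142,205), c (177,232), b (281,165), a (323,185). The white canisters and the other items haven't moved, and the gripper is clear.

```bash
python3 -c "
from rig import *
print(order.hand_in())"
```

```text
the job is handed in; nothing more can be done
None
```

The job is handed in at about 33.5 s: all four copper canisters stand upright inside the rims of their own coasters, placed largest to smallest, and the white canisters were left where they stood.

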